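# Unpack the new key and hold the cash box lock turned

### The arm

A 6-joint arm with a two-finger parallel gripper is mounted at the origin on a cart in front of the work surface, level with it; the furniture and walls round the work are solid. World frame = base frame: x ahead of the robot, y to its left, z up, the work surface at z = 0. Lengths are in m, angles in rad, forces in N, time in s.
With the tool pointing down it reaches from about 0.35 to 0.725 m from the base axis. Payload 6 kg.
Tool frame: the origin (TCP) lies at the very end of the fingers, on their centre line; the grasp point (between the pads) lies 19 mm behind it; z points along the fingers, y is the line along which they close (so a half turn about z gives the same grasp; the last joint's range is limited). The gripper opens to 85 mm and grips with 20 to 120 N. Pads are 22 mm wide; open, the fingers measure 114 mm over their backs; the gripper's body (76 mm by 85 mm) begins 54 mm behind the grasp point. The pads swing forward as they close: fully open they stand 13 mm farther back than shut.
Start: joints at [-0.84, 0.04, 0.085, 0, -1.615, -0.334], TCP at [0.232, -0.553, 0.231] pointing down, gripper open.
Joint ranges: [-2.56, 2.56], [-1.29, 2.01], [-1.08, 1.49], [-3.29, 1.98], [-2.81, -0.18], [-2.99, 2.99]. Speed limits (rad/s): [2.57, 2.57, 3.01, 3.14, 3.14, 3.14].

### API

Orientations are given as a 3x3 rotation matrix whose columns are the frame's x, y, z axes.
In Python, from station import robot gives the robot as it stands.
- The arm moves only by the tool move_arm, never from a script. Its argument "rows" is a list of rows, each an object of numbers: "x", "y", "z": the shift along the tool's x, y, z in units of 200 mm (1.0 is 200 mm); "yaw": the turn about the tool's z in units of 180 degrees (1.0 is 180 degrees). A call has 1 to 20 rows; each row is the pose to reach, as a shift and turn from the pose commanded when the call began, along the tool's axes at that moment, turning the shorter way round; what a row does not reach only later rows make up. A row lasts 1/8 s, in which the tool goes at most 62.5 mm and 10.7 degrees, less where a joint would pass 70% of its speed; a pose out of reach is approached as far as the arm can. A call with a number of a shift or a turn outside -1 to 1 is refused whole. A call with a gripper value outside its range is refused whole. "jaw" is the opening, from 0 (shut) to 1 (fully open), set as the call begins (left out, the last holds). The fingers move at their own pace and stop on an object; "force" is the grip in N (left out, the last holds). Time passes only in rows, so rows that repeat a pose let the fingers close. It gives the time, the measured TCP pose, the force, the opening and the grip force at its end, in the units of the state.
- robot.observe(): the state, without advancing time (a new reading comes with each control period).
- robot.read_camera(name): name is "scene" or "top" or "wrist"; returns a dict with "frame" (384x512x3 uint8, blue, green, red), "depth" (384x512 float32, m along the optical axis (not along the pixel's ray), 0 where there is no reading), "intrinsics" (3x3 intrinsics, pixels), "T" (4x4, takes a point from camera to world coordinates). Camera axes: x right, y down, z forward; pixel columns grow to the right and rows downward; lengths in m; the calibration is good to about 2 mm. The wrist camera is an equidistant fisheye: a pixel r from the principal point sees the ray r / f radians off the axis. A picture is of the moment at which its call begins.
- robot.job_done(): hands the job in; it is judged then, once.
Trained networks look in the newest picture that a camera, given by its name, has taken for a name from the list of things; names that differ only in an ending like _2 or _b are one class to them, and where a whole thing is asked for, a point or a joint stands for the part that bears it (a point fixed in the world has none). Each returns a list of dicts, best first, with "confidence" (0 to 1); they miss things now and then, are a little off and sometimes report something else, mostly with a low value. They report only what shows in the picture. A call takes as long as a camera call.
- robot.look_for(camera, label): "xyz" ([x, y, z] in m, in the coordinates of the camera as it stood for that picture, good to about 4 mm: the middle of the surface that is visible of it).
- robot.cut_out(camera, label): "pixels" (384x512 bool, what is visible of it).
The state is a dict: "time_s": time; "joints": joint angles; "joint_velocities": joint speeds; "joint_efforts": joint torques, N m; "tcp_pos": TCP position; "tcp_rot": TCP orientation; "wrist_force": force on the tool from outside, world axes, zero at the start; "moment": the same for the moment, N m; "width": opening from 0.0 (shut) to 1.0 (fully open); "finger_force": force on a finger pad.
Only numpy, scipy, OpenCV 4.12 (cv2) and the standard library are available. Lean on these libraries where they do the work, as an engineer would, in place of code of your own. Each camera call takes 0.05 s, during which the arm holds its last target. There are 200 camera calls.

### The job

The new key for the cash box came in the small carton: swing both flaps of the carton open until they lean outward past upright, then take the key out by its red head. Push it straight down into the lock on top of the cash box, past the sticky pins until its shoulder sits on the lock, and only then turn it clockwise a quarter turn to the stop. The lock springs back, so finish while still gripping the key fully home and turned; leave the kitchen timer, the espresso cup and the spice jar where they stand.

Things in the scene. Friction and masses are not known exactly. Their poses are not given: they have to be found in the camera images.
- carton: Brown cardboard carton, fixed, on the right half of the sideboard: 110 (x) x 106 (y) x 78 mm high, walls 3 mm. Origin: centre of its underside; z up. A grey foam insert (top at z = 42 mm) holds the key upright in a slot at the centre, slot wide along y. Two flaps are hinged on the +y and -y rims, axes along x at y = +-51.5, z = 79.5 mm.
- flap_left (a joint): Hinge of the flap on the carton's +y rim (flap 106 mm along x, 47 mm hinge to free edge, 3 mm thick). rad: 0 closed (level, towards the middle), 1.57 upright, grows outward to at most 2.5. Starts ajar at 0.95 to 1.2: the gap between both free edges is at least 45 mm, room for closed fingers. Stays where it is left; about 1 N swings it.
- flap_right (a joint): Hinge of the flap on the carton's -y rim (y = -51.5 mm), mirror image of flap_left, same values.
- key: Key, 30 g, red plastic head, blade down, z up. Origin: on its axis at the shoulder's underside. Below: steel blade 26 mm long, 12 mm wide (x), 4 mm thick (y), tip tapered; fits either way round. Above: shoulder 24 x 9 x 4 mm, then z = 4 to 34 mm the head, 28 mm wide (x), 9 mm thick (y): grip it across y. At first shoulder on the foam, head top 2 mm below the rim, key's x along the carton's y.
- cash_box: Blue steel cash box, fixed, on rubber feet in the left half, 124 (x) x 154 (y) x 80 mm high; origin: centre of its underside; wire handle at x = +46 mm, 89 mm high. Upright in the middle of the lid stands the lock: steel ring of 49 mm with a brass cylinder, its face 88 mm above the box's underside. White mark on the lid: slot direction at rest; green mark: a quarter turn.
- keyway (a point): Centre of the key slot's mouth on the lock's face; z up, x along the slot's wide side; turns with the cylinder, at rest parallel to the cash box. Slot 14 (x) x 6 mm (y), 28 mm deep, small lead-in. Sprung, sticky pins at its narrow ends, 9 and 17 mm down, yield to a steady push or small wiggle of 5 to 12 N. Home: shoulder on the face, key origin at this point.
- lock_cylinder (a joint): Turn of the lock cylinder, rad: 0 at rest, grows clockwise as seen from above, stop at 1.4. The key has up to 0.25 rad of play in the slot, so a full quarter turn of the key brings the cylinder to or close to the stop. A spring turns it back (0.04 N m at rest, 0.14 N m at the stop).
- egg_timer: Red and white round kitchen timer, 63 mm wide, 60 mm high, loose in the middle of the front; to be left alone. Origin: centre of its underside.
- espresso_cup_a: Small white espresso cup, 59 x 88 x 55 mm with its handle, loose in the middle of the front; to be left alone. Origin: centre of its underside.
- spice_a: Glass spice jar with dark cap, 44 mm wide, 105 mm high, loose at the left beside the kettle; to be left alone. Origin: centre of its underside.
- fan: White desk fan, fixed between carton and cash box behind the middle. Origin: centre of its foot. Its wire cage, 264 mm wide (y), reaches from 75 to 340 mm above the surface and 53 mm in front of the origin (-x): carry things round in front of it.

How it is judged:
By the outcome, as a careful person would: the job done as asked, in the order asked, and still so for the second after the job is handed in, while the arm keeps its last pose, push and grip.
It also fails if it takes over 64 s, if anything falls off the work surface, if the arm or the gripper's body presses on something with over 40 N, if the wrist force passes 120 N, or if a joint passes its speed limit or range.

## Working session

There is one attempt and no reset: what is moved stays moved. The work goes in short steps, Python scripts to look and compute and a tool call to move; the robot and the scene stay as the last step left them, time stands still between calls to the robot, and variables do not carry over. Pictures are saved under pics/ and viewed, at most 10 in all, crops included, and the job is handed in when it is done.

Besides the shell and the picture viewer there is one more tool, called after "Call:" by a JSON object that holds its "op" and its "data", one argument or row to a line. move_arm: Moves the arm, as the interface text tells. Its arguments: {"type":"object","properties":{"rows":{"type":"array","items":{"type":"object","properties":{"x":{"type":"number","minimum":-1,"maximum":1},"y":{"type":"number","minimum":-1,"maximum":1},"z":{"type":"number","minimum":-1,"maximum":1},"yaw":{"type":"number","minimum":-1,"maximum":1}}}},"jaw":{"type":"number"},"force":{"type":"number"}},"required":["rows"]}

```bash
mkdir -p pics; ls
python3 - <<'E'
from station import robot
import cv2,numpy as np
s=robot.observe(); print(s['tcp_pos'],np.round(s['tcp_rot'],3).tolist(),s['time_s'])
fs=[]
for c in ['scene','top']:
    r=robot.read_camera(c); T=np.array(r['T']); fs.append(r['frame'])
    print(c,np.round(T,3).tolist(),np.round(r['intrinsics'],1).tolist())
    np.savez(f'{c}.npz',**r)
    for l in ['carton','flap_left','flap_right','key','cash_box','keyway','egg_timer','espresso_cup_a','spice_a','fan']:
        for d in robot.look_for(c,l)[:2]:
            print(l,round(d['confidence'],2),np.round((T@np.r_[d['xyz'],1])[:3],3))
cv2.imwrite('pics/a.png',fs[0]);cv2.imwrite('pics/b.png',fs[1])
E
```

```text
pics
[ 0.23182694 -0.55305336  0.23029649] [[-0.922, -0.386, -0.001], [-0.386, 0.922, 0.002], [0.0, 0.002, -1.0]] 0.0
scene [[-0.583, -0.48, 0.655, -0.598], [-0.812, 0.351, -0.466, 0.865], [-0.006, -0.804, -0.594, 1.135], [0.0, 0.0, 0.0, 1.0]] [[474.1, 0.0, 262.5], [0.0, 474.1, 185.7], [0.0, 0.0, 1.0]]
carton 0.84 [ 0.477 -0.206  0.061]
cash_box 0.79 [0.443 0.257 0.075]
keyway 0.46 [0.471 0.243 0.083]
espresso_cup_a 0.71 [0.475 0.06  0.04 ]
spice_a 0.32 [ 0.475 -0.208  0.061]
fan 0.74 [0.442 0.259 0.077]
top [[0.008, -0.994, 0.109, 0.389], [-1.0, -0.007, 0.006, 0.043], [-0.005, -0.109, -0.994, 1.4], [0.0, 0.0, 0.0, 1.0]] [[449.7, 0.0, 254.8], [0.0, 449.7, 191.4], [0.0, 0.0, 1.0]]
carton 0.73 [ 0.45  -0.256  0.063]
flap_left 0.84 [ 0.45  -0.221  0.102]
flap_right 0.57 [ 0.445 -0.291  0.107]
cash_box 0.91 [0.468 0.236 0.082]
keyway 0.56 [0.467 0.244 0.088]
egg_timer 0.74 [ 0.448 -0.054  0.047]
egg_timer 0.64 [0.481 0.06  0.025]
espresso_cup_a 0.77 [0.481 0.065 0.027]
spice_a 0.68 [0.539 0.471 0.106]
```

View pics/a.png

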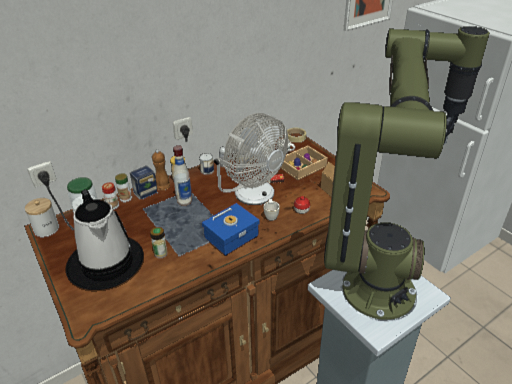

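View pics/b.png

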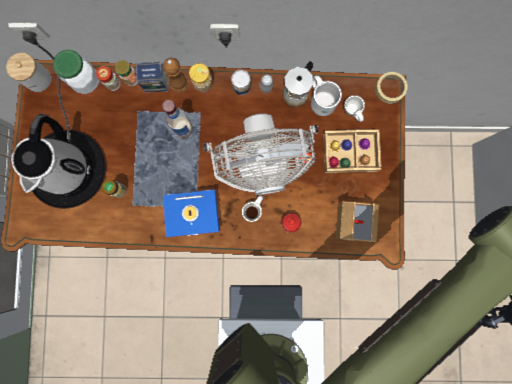

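The scene picture shows the blue cash box at about (230,228), while the arm hides most of the carton. In the top picture the carton is at (360,221) with the red key head near (358,221). The box with its lock is at (190,213), the timer at (291,221) and the cup at (252,211).

```bash
cat > h.py <<'E'
import numpy as np,cv2
def world(r,vs,us):
    K=r['intrinsics'];T=np.array(r['T']);d=r['depth'][vs,us]
    p=np.c_[(us-K[0,2])/K[0,0]*d,(vs-K[1,2])/K[1,1]*d,d]
    return (p@T[:3,:3].T+T[:3,3])
E
python3 - <<'E'
from h import *
r=dict(np.load('top.npz')); f=r['frame']
def crop(u0,u1,v0,v1): return cv2.resize(f[v0:v1,u0:u1],(400,400),interpolation=cv2.INTER_CUBIC)
cv2.imwrite('pics/c.png',np.hstack([crop(325,395,185,255),crop(155,225,178,248)]))
hsv=cv2.cvtColor(f,cv2.COLOR_BGR2HSV)
H,W=f.shape[:2]; vv,uu=np.mgrid[:H,:W]
def sel(m,box):
    u0,u1,v0,v1=box; m=m&(uu>=u0)&(uu<u1)&(vv>=v0)&(vv<v1)&(r['depth']>0)
    vs,us=np.nonzero(m); return world(r,vs,us)
# cash box blue top
b=sel((hsv[...,0]>100)&(hsv[...,0]<130)&(hsv[...,1]>120),(150,230,180,245)); 
print('z blue',np.percentile(b[:,2],[5,50,95])); b=b[(b[:,2]>.065)]
print('box',cv2.minAreaRect((b[:,:2]*1000).astype(np.float32)))
l=sel(np.ones((H,W),bool),(175,205,198,228)); l=l[l[:,2]>.084]; print('lock',cv2.minAreaRect((l[:,:2]*1000).astype(np.float32)),np.median(l,0),len(l))
k=sel((hsv[...,1]>150)&((hsv[...,0]<8)|(hsv[...,0]>172)),(335,385,195,245)); print('key',len(k),np.median(k,0),k.round(3).tolist()[:30])
c=sel(np.ones((H,W),bool),(325,395,185,255)); c=c[c[:,2]>.06]; print('carton',cv2.minAreaRect((c[:,:2]*1000).astype(np.float32)), np.percentile(c[:,2],[50,99]))
for h in (.07,.085,.1,.115):
    q=c[abs(c[:,2]-h)<.006]; print(h,len(q),cv2.minAreaRect((q[:,:2]*1000).astype(np.float32)))
E
```

```text
z blue [0.07516975 0.07998696 0.08450498]
box ((469.05072021484375, 240.80874633789062), (123.5898666381836, 153.36056518554688), 6.22160530090332)
lock ((470.3486328125, 241.24818420410156), (84.73954010009766, 84.74840545654297), 1.2875022888183594) [0.47108048 0.242198   0.08714756] 238
key 23 [ 0.44904015 -0.25308765  0.07578199] [[0.452, -0.244, 0.076], [0.452, -0.247, 0.079], [0.452, -0.251, 0.074], [0.452, -0.253, 0.076], [0.452, -0.256, 0.075], [0.449, -0.242, 0.074], [0.449, -0.244, 0.076], [0.449, -0.247, 0.077], [0.449, -0.251, 0.073], [0.449, -0.252, 0.08], [0.449, -0.255, 0.078], [0.449, -0.26, 0.072], [0.449, -0.263, 0.073], [0.449, -0.265, 0.076], [0.446, -0.244, 0.077], [0.446, -0.248, 0.073], [0.446, -0.251, 0.071], [0.446, -0.253, 0.074], [0.446, -0.255, 0.079], [0.446, -0.259, 0.078], [0.446, -0.261, 0.079], [0.446, -0.265, 0.076], [0.447, -0.27, 0.067]]
carton ((448.2533264160156, -254.24456787109375), (106.3850326538086, 110.31265258789062), 84.8452377319336) [0.09803076 0.12297573]
0.07 71 ((448.9367370605469, -246.7454376220703), (91.1354751586914, 110.24256134033203), 84.9387435913086)
0.085 183 ((448.38824462890625, -254.2117919921875), (106.38352966308594, 109.71807098388672), 84.79603576660156)
0.1 182 ((447.6468811035156, -253.4599609375), (92.15347290039062, 104.43762969970703), 84.93939208984375)
0.115 208 ((448.78106689453125, -254.4279327392578), (72.93933868408203, 104.93536376953125), 85.43445587158203)
```

View pics/c.png

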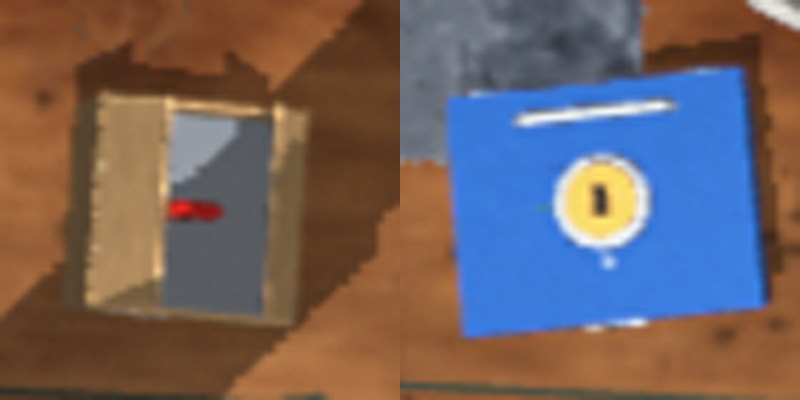

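The crops show the carton with both flaps ajar (free edges at crop x=165 and 270), and the red key head at about (195,210). On the right, the lock slot is upright at (600,200) with the white mark below it, so the slot runs along the box's x.

```bash
cat >> h.py <<'E'
def go(s,xyz,ang=None):
    """units (x,y,z,yaw) from state s to world xyz, tool-y world heading ang (deg)"""
    R=np.array(s['tcp_rot']); d=R.T@(np.array(xyz)-s['tcp_pos'])/.2
    cur=np.degrees(np.arctan2(R[1,1],R[0,1])); w=0 if ang is None else -((ang-cur+180)%360-180)/180
    print('move',np.round(d,4),'yaw',round(w,4),'cur',round(cur,2)); 
CA=np.radians(-5.15);C0=np.array([.4485,-.2543])
def car(x,y,z=None):
    p=C0+np.array([[np.cos(CA),-np.sin(CA)],[np.sin(CA),np.cos(CA)]])@[x,y]
    return p if z is None else np.r_[p,z]
E
python3 - <<'E'
from h import *
from station import robot
r=dict(np.load('top.npz')); vs,us=np.mgrid[185:255,325:395]; p=world(r,vs.ravel(),us.ravel()); p=p[p[:,2]>.05]
q=(p[:,:2]-C0)@np.array([[np.cos(CA),-np.sin(CA)],[np.sin(CA),np.cos(CA)]])
for a in np.arange(-60,60,5):
    m=(q[:,1]>=a)&(q[:,1]<a+5)&(abs(q[:,0])<40)
    if m.sum(): print(a,m.sum(),np.percentile(p[m,2],[10,50,90]).round(3))
s=robot.observe()
go(s,car(0,-3,.2),174.85)
E
```

```text
-5 273 [0.074 0.098 0.119]
0 586 [0.072 0.097 0.117]
move [  5.4384 -12.2979   0.1551] yaw -0.3451 cur 112.73
```

```bash
sed -i 's/@\[x,y\]/@[x\/1e3,y\/1e3]/' h.py
python3 - <<'E'
from h import *
from station import robot
r=dict(np.load('top.npz')); vs,us=np.mgrid[185:255,325:395]; p=world(r,vs.ravel(),us.ravel()); p=p[p[:,2]>.03]
q=1e3*(p[:,:2]-C0)@np.array([[np.cos(CA),-np.sin(CA)],[np.sin(CA),np.cos(CA)]])
for a in np.arange(-60,60,4):
    m=(q[:,1]>=a)&(q[:,1]<a+4)&(abs(q[:,0])<40)
    if m.sum(): print(a,m.sum(),np.percentile(p[m,2],[10,50,90]).round(3))
s=robot.observe()
go(s,car(0,-3,.2),174.85)
E
```

```text
-56 5 [0.08  0.081 0.083]
-52 25 [0.083 0.087 0.089]
-48 33 [0.04  0.091 0.096]
-44 61 [0.038 0.044 0.101]
-40 58 [0.04  0.044 0.109]
-36 60 [0.039 0.044 0.115]
-32 66 [0.039 0.05  0.122]
-28 39 [0.04  0.044 0.121]
-24 39 [0.039 0.043 0.046]
-20 31 [0.038 0.043 0.046]
-16 30 [0.04  0.042 0.045]
-12 36 [0.04  0.043 0.061]
-8 38 [0.039 0.043 0.071]
-4 32 [0.039 0.043 0.069]
0 38 [0.038 0.043 0.072]
4 35 [0.04  0.043 0.063]
8 6 [0.044 0.06  0.077]
12 3 [0.074 0.074 0.075]
20 2 [0.115 0.116 0.116]
24 39 [0.115 0.118 0.122]
28 52 [0.11  0.114 0.117]
32 52 [0.103 0.108 0.112]
36 54 [0.096 0.101 0.107]
40 51 [0.09  0.096 0.101]
44 43 [0.085 0.089 0.092]
48 69 [0.048 0.082 0.088]
52 65 [0.037 0.057 0.079]
move [-1.5698  0.9473  0.1563] yaw -0.3451 cur 112.73
```

Call:
{"op": "move_arm", "data": {
  "rows": [
    {"x":-0.27,"y":0.16,"yaw":-0.06},
    {"x":-0.53,"y":0.32,"z":0.0,"yaw":-0.12},
    {"x":-0.8,"y":0.48,"yaw":-0.18},
    {"x":-1.0,"y":0.65,"z":0.05,"yaw":-0.24},
    {"x":-1.0,"y":0.8,"z":0.1,"yaw":-0.3},
    {"x":-1.0,"y":0.947,"z":0.156,"yaw":-0.345},
    {"x":-1.0,"y":0.947,"z":0.156,"yaw":-0.345}
  ],
  "jaw": 0,
  "force": 60
}}

```text
invalid input
```

Run:
```python
from h import *
from station import robot
s=robot.observe();print(s['tcp_pos'],s['width'])
go(s,car(0,-2.5,.2),174.85)
```

```text
[ 0.23188006 -0.55335243  0.23125978] 1.0042940645132343
move [-1.571   0.9495  0.1563] yaw -0.3451 cur 112.73
```

Call:
{"op": "move_arm", "data": {
  "rows": [
    {"x":-0.27,"y":0.16,"z":0.0,"yaw":-0.06},
    {"x":-0.53,"y":0.32,"z":0.0,"yaw":-0.12},
    {"x":-0.8,"y":0.48,"z":0.0,"yaw":-0.18},
    {"x":-1.0,"y":0.65,"z":0.05,"yaw":-0.24},
    {"x":-1.0,"y":0.8,"z":0.1,"yaw":-0.3},
    {"x":-1.0,"y":0.947,"z":0.156,"yaw":-0.345},
    {"x":-1.0,"y":0.947,"z":0.156,"yaw":-0.345}
  ],
  "jaw": 0,
  "force": 60
}}

```text
time_s: 1.98
tcp_pos: [0.3428, -0.3001, 0.1999]
tcp_rot: [[-0.087, -0.996, 0.001], [-0.996, 0.087, 0.0], [-0.0, -0.001, -1.0]]
wrist_force: [0.0, 0.3, 0.3]
width: 0.004
finger_force: 0.0
```

Run:
```python
from h import *
from station import robot
s=robot.observe();print(s['tcp_pos'],s['width'])
go(s,car(0,-2.5,.2),174.85)
```

```text
[ 0.34281234 -0.3000904   0.19990821] 0.004446867215405821
move [-0.2616 -0.5065 -0.    ] yaw 0.0009 cur 175.0
```

Call:
{"op": "move_arm", "data": {
  "rows": [
    {"x":-0.13,"y":-0.25,"z":0,"yaw":0},
    {"x":-0.26,"y":-0.506,"z":0,"yaw":0},
    {"x":-0.26,"y":-0.506,"z":0,"yaw":0},
    {"x":-0.26,"y":-0.506,"z":0.2,"yaw":0},
    {"x":-0.26,"y":-0.506,"z":0.4,"yaw":0},
    {"x":-0.26,"y":-0.506,"z":0.51,"yaw":0},
    {"x":-0.26,"y":-0.506,"z":0.51,"yaw":0},
    {"x":-0.34,"y":-0.506,"z":0.51,"yaw":0},
    {"x":-0.42,"y":-0.506,"z":0.51,"yaw":0},
    {"x":-0.49,"y":-0.506,"z":0.51,"yaw":0},
    {"x":-0.55,"y":-0.506,"z":0.51,"yaw":0},
    {"x":-0.55,"y":-0.506,"z":0.51,"yaw":0}
  ]
}}

```text
time_s: 3.48
tcp_pos: [0.4541, -0.1998, 0.0982]
tcp_rot: [[-0.088, -0.996, 0.0], [-0.996, 0.088, 0.0], [-0.0, -0.0, -1.0]]
wrist_force: [0.4, -0.7, -0.5]
width: -0.001
finger_force: 0.0
```

Call:
{"op": "move_arm", "data": {
  "rows": [
    {"x":0.1,"y":0,"z":0,"yaw":0},
    {"x":0.2,"y":0,"z":0,"yaw":0},
    {"x":0.28,"y":0,"z":0,"yaw":0},
    {"x":0.36,"y":0,"z":0,"yaw":0},
    {"x":0.43,"y":0,"z":0,"yaw":0},
    {"x":0.5,"y":0,"z":0,"yaw":0},
    {"x":0.55,"y":0,"z":0,"yaw":0},
    {"x":0.55,"y":0,"z":0,"yaw":0},
    {"x":0.4,"y":0,"z":0,"yaw":0},
    {"x":0.28,"y":0,"z":0,"yaw":0},
    {"x":0.28,"y":0,"z":-0.25,"yaw":0},
    {"x":0.28,"y":0,"z":-0.5,"yaw":0},
    {"x":0.28,"y":0,"z":-0.5,"yaw":0}
  ],
  "jaw": 0
}}

```text
time_s: 5.1
tcp_pos: [0.4506, -0.2573, 0.2034]
tcp_rot: [[-0.089, -0.996, 0.008], [-0.996, 0.089, -0.003], [0.002, -0.008, -1.0]]
wrist_force: [1.1, 0.1, -0.9]
width: 0.001
finger_force: 0.0
```

Run:
```python
from h import *
from station import robot
s=robot.observe();print(s['tcp_pos'],s['time_s'],s['width'])
w=robot.read_camera('wrist');np.savez('wrist1.npz',**w)
t=robot.read_camera('top');f=t['frame']
print(np.round(w['intrinsics'],1).tolist(),np.round(w['T'],4).tolist())
c=cv2.resize(f[185:255,325:395],(384,384),interpolation=cv2.INTER_CUBIC)
cv2.imwrite('pics/d.png',cv2.resize(np.hstack([w['frame'],c]),None,fx=.89,fy=.89))
```

```text
[ 0.45057207 -0.2572684   0.20335983] 5.1 0.0006240848560315728
[[297.3, 0.0, 253.3], [0.0, 297.3, 192.3], [0.0, 0.0, 1.0]] [[-0.996, 0.0834, 0.0336, 0.4425], [0.0896, 0.9519, 0.293, -0.3321], [-0.0075, 0.2948, -0.9555, 0.3468], [0.0, 0.0, 0.0, 1.0]]
```

View pics/d.png

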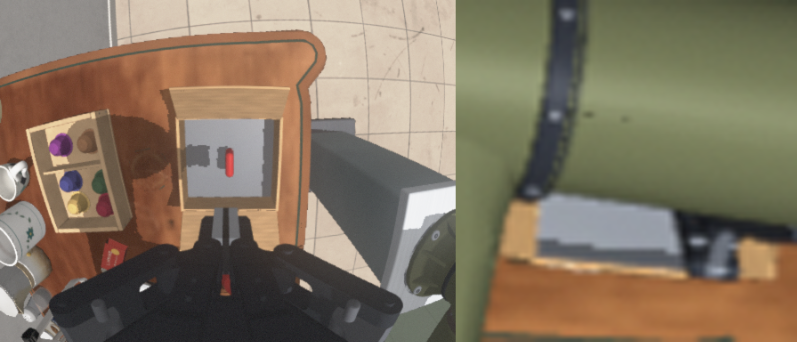

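The wrist picture shows both flaps lying outward: the -y flap at (228,102), the +y flap at (200,228), partly behind the fingers. The key stands free in the carton at (229,163). Next I measure the flap angles and the key position.

```bash
cat >> h.py <<'E'
def wworld(w):
    K=w['intrinsics'];T=np.array(w['T']);d=w['depth'];H,W=d.shape;v,u=np.mgrid[:H,:W]
    a=(u-K[0,2])/K[0,0];b=(v-K[1,2])/K[1,1];th=np.hypot(a,b)+1e-9;t=np.tan(np.minimum(th,1.5))/th
    p=np.stack([a*t*d,b*t*d,d],-1)@T[:3,:3].T+T[:3,3]; p[d<=0]=np.nan
    p[th>1.3]=np.nan; return p
def tocar(p): return 1e3*(p[...,:2]-C0)@np.array([[np.cos(CA),-np.sin(CA)],[np.sin(CA),np.cos(CA)]])
E
python3 - <<'E'
from h import *
from station import robot
w=dict(np.load('wrist1.npz'));P=wworld(w);q=tocar(P);z=P[...,2]*1e3
hsv=cv2.cvtColor(w['frame'],cv2.COLOR_BGR2HSV)
m=(hsv[...,1]>150)&((hsv[...,0]<8)|(hsv[...,0]>172))&(abs(q[...,0])<20)&(abs(q[...,1])<25)&(z<85)&(z>40)
k=q[m];kz=z[m];t=kz>70
print('key',m.sum(),k.min(0),k.max(0),np.percentile(kz,[5,50,98]),'top',k[t].min(0),k[t].max(0),cv2.minAreaRect(k[t].astype(np.float32)))
c=(abs(q[...,0])<60)&(abs(q[...,1])<58)&(z>70)&(z<86); print('carton rim',np.nanpercentile(q[c],[1,99],axis=0))
for sgn in(-1,1):
    f=(abs(q[...,0]+ (25 if sgn>0 else 0))<20)&(sgn*q[...,1]>53)&(z>75)&(z<135); 
    if f.sum()>20:
        pf=np.polyfit(q[f][:,1],z[f],1); print('flap',sgn,f.sum(),pf,q[f][:,1].min(),q[f][:,1].max(),z[f].max())
s=robot.observe()
go(s,car(0,0,.05),174.85)
E
```

```text
key 170 [ -4.37537454 -14.1037921 ] [ 2.32101418 10.12260895] [74.85805371 76.19778165 77.55724315] top [ -4.37537454 -14.1037921 ] [ 2.32101418 10.12260895] ((-1.030454158782959, -1.9872026443481445), (6.605576515197754, 24.226472854614258), 0.43319448828697205)
carton rim [[-56.02254629 -55.62830959]
 [ 53.91343947  53.55814626]]
flap -1 1751 [-1.13445486 23.26087813] -83.89190959182099 -53.45017345686418 117.9091555454053
flap 1 743 [ 1.17457147 23.26841625] 53.00155533861616 79.5207613660858 116.96073837980661
move [-0.0097  0.0043  0.7415] yaw 0.0 cur 174.86
```

Call:
{"op": "move_arm", "data": {
  "rows": [
    {"x":-0.004,"y":0.01,"z":0.0,"yaw":0},
    {"x":-0.004,"y":0.01,"z":0.2,"yaw":0},
    {"x":-0.004,"y":0.01,"z":0.4,"yaw":0},
    {"x":-0.004,"y":0.01,"z":0.55,"yaw":0},
    {"x":-0.004,"y":0.01,"z":0.65,"yaw":0},
    {"x":-0.004,"y":0.01,"z":0.72,"yaw":0},
    {"x":-0.004,"y":0.01,"z":0.76,"yaw":0},
    {"x":-0.004,"y":0.01,"z":0.76,"yaw":0}
  ],
  "jaw": 0.42,
  "force": 40
}}

```text
time_s: 6.2
tcp_pos: [0.4467, -0.2557, 0.0458]
tcp_rot: [[-0.09, -0.996, -0.001], [-0.996, 0.09, 0.0], [-0.0, 0.001, -1.0]]
wrist_force: [0.1, -0.4, 1.1]
width: 0.424
finger_force: 0.0
```

Run:
```python
from h import *
from station import robot
s=robot.observe();print(s['tcp_pos'],s['wrist_force'],s['width'])
go(s,car(-1,-1,.047),174.85)
w=robot.read_camera('wrist');P=wworld(w);q=tocar(P);z=P[...,2]*1e3
hsv=cv2.cvtColor(w['frame'],cv2.COLOR_BGR2HSV)
m=(hsv[...,1]>120)&((hsv[...,0]<10)|(hsv[...,0]>170))&(abs(q[...,0])<20)&(abs(q[...,1])<25)&(z<85)&(z>40)
k=q[m];print(m.sum(),k.min(0),k.max(0),np.percentile(z[m],[2,98]))
cv2.imwrite('pics/e.png',cv2.resize(w['frame'][100:384,100:400],None,fx=2,fy=2))
```

```text
[ 0.44667927 -0.25567392  0.04576889] [ 0.12689764 -0.43163773  1.13586411] 0.42352613022851804
move [-0.0027 -0.0034 -0.0062] yaw -0.0001 cur 174.84
1133 [ -4.95628863 -15.48330831] [ 3.22401344 11.21620979] [53.98135025 77.32073   ]
```

View pics/e.png

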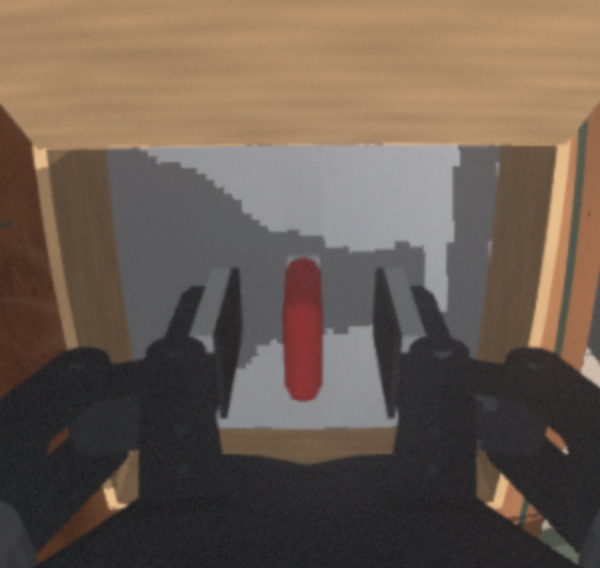

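The wrist crop shows the red head at (303,330), midway between the open pads, at carton about (-1,-2) mm. I close and lift.

Call:
{"op": "move_arm", "data": {
  "rows": [
    {"x":0.003,"y":-0.001,"z":0,"yaw":0},
    {"x":0.003,"y":-0.001,"z":0,"yaw":0},
    {"x":0.003,"y":-0.001,"z":0,"yaw":0},
    {"x":0.003,"y":-0.001,"z":0,"yaw":0},
    {"x":0.003,"y":-0.001,"z":0,"yaw":0},
    {"x":0.003,"y":-0.001,"z":0,"yaw":0},
    {"x":0.003,"y":-0.001,"z":-0.06,"yaw":0},
    {"x":0.003,"y":-0.001,"z":-0.15,"yaw":0},
    {"x":0.003,"y":-0.001,"z":-0.4,"yaw":0},
    {"x":0.003,"y":-0.001,"z":-0.65,"yaw":0},
    {"x":0.003,"y":-0.001,"z":-0.8,"yaw":0},
    {"x":0.003,"y":-0.001,"z":-0.8,"yaw":0}
  ],
  "jaw": 0,
  "force": 90
}}

```text
time_s: 7.75
tcp_pos: [0.4479, -0.2568, 0.2103]
tcp_rot: [[-0.09, -0.996, 0.005], [-0.996, 0.09, -0.002], [0.001, -0.006, -1.0]]
wrist_force: [0.4, 0.4, -0.5]
width: 0.088
finger_force: 88.1
```

Run:
```python
from h import *
from station import robot
s=robot.observe();print(s['tcp_pos'],s['width'],s['finger_force'],s['wrist_force'])
w=robot.read_camera('wrist'); P=wworld(w); R=np.array(s['tcp_rot']); L=1e3*(P-s['tcp_pos'])@R
hsv=cv2.cvtColor(w['frame'],cv2.COLOR_BGR2HSV)
m=(hsv[...,1]>120)&((hsv[...,0]<10)|(hsv[...,0]>170))&(abs(L).max(-1)<40)
print(m.sum(),L[m].min(0),L[m].max(0))
go(s,[.469,.241,.2],-83.8)
# fan front extent
t=dict(np.load('top.npz')); v,u=np.mgrid[125:200,200:325]; p=world(t,v.ravel(),u.ravel());p=p[p[:,2]>.07];print('fan min x',np.percentile(p[:,0],.5),np.percentile(p[:,1],[1,99]))
cv2.imwrite('pics/f.png',cv2.resize(w['frame'][150:384,150:350],None,fx=2.5,fy=2.5))
```

```text
[ 0.44791794 -0.25683948  0.2102787 ] 0.08786524291892599 88.07555437088013 [ 0.4350447   0.38828866 -0.51398598]
1094 [-14.30226052  -3.52107315 -38.42934561] [13.33906299  5.51843807 -3.4813486 ]
move [-2.4886  0.1196  0.0478] yaw -0.5632 cur 174.83
fan min x 0.3890796384016292 [-0.10499038  0.19745926]
```

View pics/f.png

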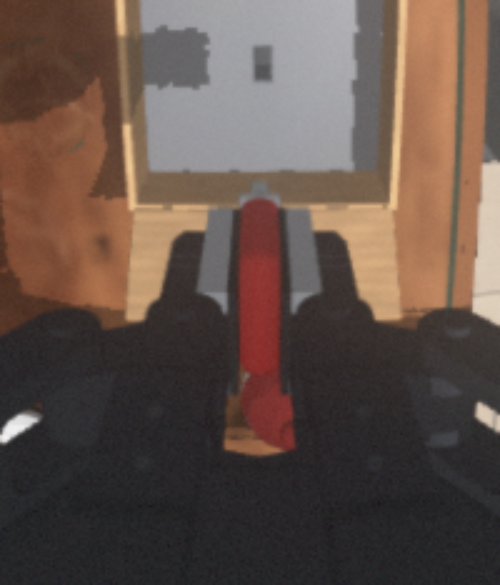

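The wrist crop shows the red head held squarely between the pads at (260,290), with the empty foam slot at (262,62). Next I check fan clearance for the carry.

Run:
```python
from h import *
t=dict(np.load('top.npz')); v,u=np.mgrid[110:203,195:330]; p=world(t,v.ravel(),u.ravel())
for lo in np.arange(-.12,.22,.04):
    m=(p[:,1]>lo)&(p[:,1]<lo+.04)&(p[:,2]>.1)&(p[:,2]<.4); x=np.sort(p[m,0]); print(round(lo,2),m.sum(),x[:3].round(3),np.percentile(x,5).round(3) if m.any() else '')
```

```text
-0.12 288 [0.573 0.574 0.58 ] 0.585
-0.08 626 [0.546 0.547 0.547] 0.558
-0.04 774 [0.52  0.521 0.521] 0.529
0.0 1070 [0.514 0.515 0.515] 0.52
0.04 985 [0.514 0.514 0.514] 0.526
0.08 590 [0.524 0.525 0.525] 0.532
0.12 436 [0.538 0.54  0.54 ] 0.548
0.16 113 [0.577 0.58  0.583] 0.592
0.2 0 []
```

Call:
{"op": "move_arm", "data": {
  "rows": [
    {"x":-0.1,"y":0.12,"z":0.02,"yaw":0},
    {"x":-0.3,"y":0.2,"z":0.05,"yaw":0},
    {"x":-0.5,"y":0.28,"z":0.05,"yaw":0},
    {"x":-0.7,"y":0.34,"z":0.05,"yaw":0},
    {"x":-0.855,"y":0.37,"z":0.05,"yaw":0}
  ]
}}

```text
time_s: 8.43
tcp_pos: [0.3877, -0.0782, 0.1954]
tcp_rot: [[-0.089, -0.996, -0.001], [-0.996, 0.089, 0.0], [-0.0, 0.001, -1.0]]
wrist_force: [0.7, 0.1, 0.4]
width: 0.089
finger_force: 88.1
```

Call:
{"op": "move_arm", "data": {
  "rows": [
    {"x":-0.2,"y":0.03,"z":0,"yaw":0},
    {"x":-0.4,"y":0.06,"z":0,"yaw":0},
    {"x":-0.6,"y":0.08,"z":0,"yaw":0},
    {"x":-0.75,"y":0.1,"z":0,"yaw":0},
    {"x":-0.89,"y":0.106,"z":0,"yaw":0}
  ]
}}

```text
time_s: 9.05
tcp_pos: [0.3829, 0.1008, 0.1954]
tcp_rot: [[-0.089, -0.996, -0.001], [-0.996, 0.089, -0.001], [0.001, 0.001, -1.0]]
wrist_force: [0.6, 0.1, -0.7]
width: 0.093
finger_force: 88.1
```

Call:
{"op": "move_arm", "data": {
  "rows": [
    {"x":-0.2,"y":0,"z":0,"yaw":0},
    {"x":-0.4,"y":0,"z":0,"yaw":0},
    {"x":-0.6,"y":0,"z":0,"yaw":0},
    {"x":-0.75,"y":0,"z":0,"yaw":-0.03},
    {"x":-0.8,"y":0,"z":0,"yaw":-0.08},
    {"x":-0.8,"y":0,"z":0,"yaw":-0.13},
    {"x":-0.8,"y":0,"z":0,"yaw":-0.18},
    {"x":-0.8,"y":0,"z":0,"yaw":-0.23},
    {"x":-0.8,"y":0,"z":0,"yaw":-0.28},
    {"x":-0.8,"y":0,"z":0,"yaw":-0.33},
    {"x":-0.8,"y":0,"z":0,"yaw":-0.38},
    {"x":-0.8,"y":0,"z":0,"yaw":-0.43},
    {"x":-0.8,"y":0,"z":0,"yaw":-0.48},
    {"x":-0.8,"y":0,"z":0,"yaw":-0.53},
    {"x":-0.8,"y":0,"z":0,"yaw":-0.563},
    {"x":-0.8,"y":0,"z":0,"yaw":-0.563}
  ]
}}

```text
time_s: 11.05
tcp_pos: [0.3976, 0.2588, 0.1953]
tcp_rot: [[0.994, 0.107, -0.001], [0.107, -0.994, -0.001], [-0.001, 0.001, -1.0]]
wrist_force: [0.4, 0.5, 0.2]
width: 0.088
finger_force: 88.1
```

```bash
cat > lk.py <<'E'
from h import *
from station import robot
def lock(w):
    P=wworld(w);K=w['intrinsics'];T=np.array(w['T'])
    # rectify onto plane z=.088, 0.25mm grid around the lock
    g=np.arange(-40,40,.25); X,Y=np.meshgrid(.469+g/1e3,.241+g/1e3,indexing='ij')
    W=np.stack([X,Y,np.full_like(X,.088)],-1); c=(W-T[:3,3])@T[:3,:3]
    r=np.hypot(c[...,0],c[...,1]);th=np.arctan2(r,c[...,2]);s=th/r
    u=K[0,0]*c[...,0]*s+K[0,2];v=K[1,1]*c[...,1]*s+K[1,2]
    return cv2.remap(w['frame'],u.astype(np.float32),v.astype(np.float32),cv2.INTER_CUBIC)
E
python3 - <<'E'
from lk import *
s=robot.observe();print(s['tcp_pos'],s['width'],s['time_s'],s['joints'])
go(s,[.469,.241,.2],-83.8)
w=robot.read_camera('wrist');np.savez('wl.npz',**w)
im=lock(w); im=cv2.flip(cv2.resize(im,(384,384)),-1)  # up=+x, left=+y
cv2.imwrite('pics/g.png',cv2.resize(np.hstack([w['frame'],im]),None,fx=.89,fy=.89))
E
```

```text
[0.39764634 0.25880759 0.19527157] 0.08756096951919756 11.05 [ 1.00359050e+00 -3.01716215e-01 -2.90047259e-01 -5.02813715e-04
 -1.58420519e+00  6.74011633e-01]
move [ 0.3452  0.1266 -0.024 ] yaw -0.0004 cur -83.88
```

View pics/g.png

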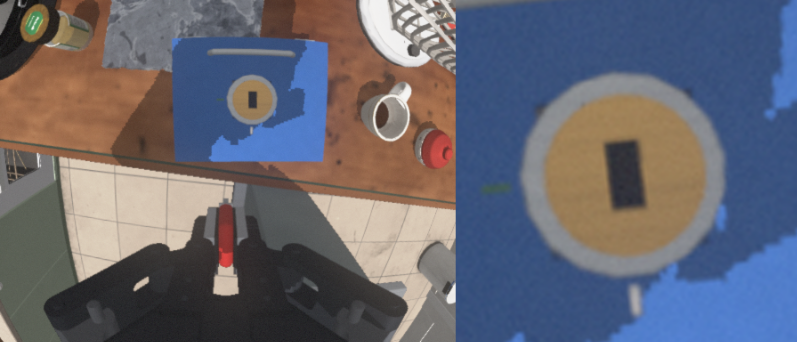

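The wrist picture shows the lock at (252,99). In the rectified view the slot is at (626,175), the green mark at left (495,188) and the white mark below (635,300). I hover closer and measure slot and key together.

Call:
{"op": "move_arm", "data": {
  "rows": [
    {"x":0.15,"y":0.06,"z":0,"yaw":0},
    {"x":0.3,"y":0.11,"z":0,"yaw":0},
    {"x":0.342,"y":0.126,"z":0.1,"yaw":0},
    {"x":0.342,"y":0.126,"z":0.2,"yaw":0},
    {"x":0.342,"y":0.126,"z":0.3,"yaw":0},
    {"x":0.342,"y":0.126,"z":0.3,"yaw":0}
  ]
}}

```text
time_s: 11.85
tcp_pos: [0.4675, 0.241, 0.1339]
tcp_rot: [[0.994, 0.108, -0.003], [0.108, -0.994, -0.002], [-0.003, 0.002, -1.0]]
wrist_force: [-0.9, 0.5, 0.6]
width: 0.089
finger_force: 88.1
```

```bash
cat >> lk.py <<'E'
def tool_plane(w,s,h,half=30,step=.25):
    """rectify plane at local tool z (mm) h; rows: local x, cols: local y"""
    K=w['intrinsics'];T=np.array(w['T']);g=np.arange(-half,half,step)
    X,Y=np.meshgrid(g,g,indexing='ij');L=np.stack([X,Y,np.full_like(X,h)],-1)/1e3
    W=L@np.array(s['tcp_rot']).T+s['tcp_pos']; c=(W-T[:3,3])@T[:3,:3]
    r=np.hypot(c[...,0],c[...,1]);f=np.arctan2(r,c[...,2])/r
    return cv2.remap(w['frame'],(K[0,0]*c[...,0]*f+K[0,2]).astype(np.float32),(K[1,1]*c[...,1]*f+K[1,2]).astype(np.float32),cv2.INTER_CUBIC)
E
python3 - <<'E'
from lk import *
s=robot.observe();print(s['tcp_pos'],s['width'],s['wrist_force'])
w=robot.read_camera('wrist');np.savez('wl2.npz',**w)
face=1e3*(s['tcp_pos'][2]-.088); print('face at local z',face)
A=tool_plane(w,s,face); np.save('A.npy',A)
B=tool_plane(w,s,-30) # head top
P=wworld(w);L=1e3*(P-s['tcp_pos'])@np.array(s['tcp_rot'])
hsv=cv2.cvtColor(w['frame'],cv2.COLOR_BGR2HSV)
m=(hsv[...,1]>120)&((hsv[...,0]<10)|(hsv[...,0]>170))&(abs(L).max(-1)<40)
print('red',L[m].min(0),L[m].max(0),np.median(L[m],0))
hs=cv2.cvtColor(A,cv2.COLOR_BGR2HSV)
dark=((hs[...,2]<75)).astype(np.uint8); n,lab,st,ce=cv2.connectedComponentsWithStats(dark)
for i in range(1,n):
    if 150<st[i,4]<6000:
        v,u=np.nonzero(lab==i); print('dark',st[i],cv2.minAreaRect(np.c_[v,u].astype(np.float32)*.25-30))
cv2.imwrite('pics/h.png',np.hstack([cv2.resize(A,(400,400)),cv2.resize(w['frame'][100:350,150:400],(400,400))]))
E
```

```text
[0.46749486 0.24100952 0.13393608] 0.08885622872522815 [-0.86301737  0.52310745  0.55121882]
face at local z 45.93607606772929
red [-14.33262949  -4.23551974 -32.02304155] [13.43154747  3.2390946  -8.08221885] [  3.16836887  -0.51881214 -28.79824936]
dark [ 16   0  34  32 654] ((-26.31218147277832, -21.75444221496582), (7.961857795715332, 8.01529312133789), 4.085616588592529)
```

View pics/h.png

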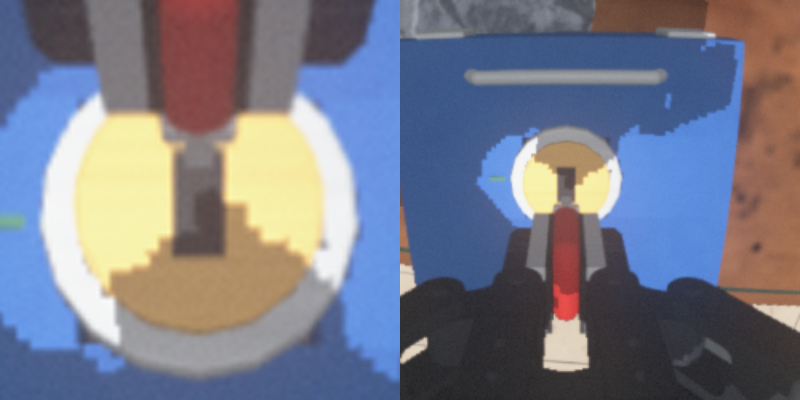

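The tool-frame view (left) shows the slot spanning columns 173 to 224 and ending at row 255, so its centre is about +1 mm in tool x and 0 in y. I go lower and compare blade tip and slot directly.

Call:
{"op": "move_arm", "data": {
  "rows": [
    {"x":0.005,"y":0,"z":0.02,"yaw":0},
    {"x":0.005,"y":0,"z":0.045,"yaw":0},
    {"x":0.005,"y":0,"z":0.045,"yaw":0},
    {"x":0.005,"y":0,"z":0.045,"yaw":0}
  ]
}}

```text
time_s: 12.4
tcp_pos: [0.4698, 0.2416, 0.1273]
tcp_rot: [[0.994, 0.108, 0.0], [0.108, -0.994, 0.0], [0.0, -0.0, -1.0]]
wrist_force: [0.0, 0.1, -0.4]
width: 0.089
finger_force: 88.1
```

Run:
```python
from lk import *
s=robot.observe();print(s['tcp_pos'],s['wrist_force'])
w=robot.read_camera('wrist');np.savez('wl3.npz',**w,pos=s['tcp_pos'],rot=s['tcp_rot'])
face=1e3*(s['tcp_pos'][2]-.088); print(face)
o=[]
for h in (5,31,face):
    A=cv2.resize(tool_plane(w,s,h,half=20,step=.1),(260,260),interpolation=cv2.INTER_AREA)
    A=cv2.convertScaleAbs(cv2.resize(A,(260,260)),alpha=1.2)
    for k in range(-20,21,5):
        q=int((k+20)*6.5); cv2.line(A,(0,q),(8 if k else 30,q),(0,255,0),1); cv2.line(A,(q,259),(q,251 if k else 230),(0,255,0),1)
    o.append(A)
cv2.imwrite('pics/i.png',np.hstack(o))
```

```text
[0.46981905 0.24159462 0.12730448] [ 0.01678149  0.06760675 -0.38063758]
39.304481965546564
```

View pics/i.png

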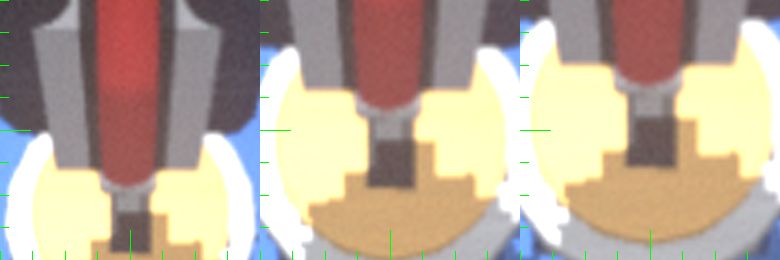

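The panels show blade and slot aligned sideways (both near column 130). Lengthwise the slot end sits at about +5.5 mm and the shoulder edge at about +9 mm. I read a depth profile along the centre line to resolve the lengthwise offset.

Run:
```python
from lk import *
w=dict(np.load('wl3.npz'));P=wworld(w);L=1e3*(P-w['pos'])@w['rot']
# central image column(s) where local y ~0
for dv in (0,):
    m=np.isfinite(L[...,0])&(abs(L[...,1])<1.2)&(L[...,0]>-16)&(L[...,0]<30)
    vs=np.unique(np.nonzero(m)[0])
    for v in vs:
        u=np.nonzero(m[v])[0]; print(v,int(u.mean()),len(u),np.median(L[v,u],0).round(1),np.median(w['frame'][v,u],0).astype(int))
```

```text
173 254 3 [29.9  0.1 46.5] [137  92  72]
174 254 3 [29.2  0.1 46.3] [137  93  70]
175 254 3 [28.6  0.1 46. ] [138  94  74]
176 254 3 [27.9  0.1 46.4] [137  92  70]
177 254 3 [27.2  0.1 46.4] [139  96  75]
178 254 3 [26.4  0.1 46.9] [138  95  74]
179 254 3 [25.9  0.1 45.9] [137  92  72]
180 254 3 [25.2  0.1 46.2] [138  94  76]
181 254 3 [24.4  0.1 46.5] [138  94  76]
182 254 3 [23.6  0.1 47. ] [138  95  77]
183 254 3 [23.1  0.1 46.3] [137  99  84]
184 254 3 [22.2  0.1 46.9] [130 109 101]
185 254 3 [22.3  0.1 44.2] [131 127 127]
186 254 3 [22.   0.1 42.9] [147 142 142]
187 254 3 [21.5  0.1 42.2] [163 159 159]
188 254 3 [20.9  0.1 42.2] [161 157 156]
189 254 3 [20.1  0.1 42.5] [163 158 157]
190 254 3 [19.5  0.1 42.1] [161 156 155]
191 254 3 [19.   0.1 41.7] [162 157 157]
192 254 3 [18.1  0.1 42.3] [159 156 156]
193 254 3 [17.3  0.1 42.5] [150 150 152]
194 254 3 [17.1  0.1 41.3] [121 134 147]
195 254 3 [16.8  0.1 39.8] [ 97 130 155]
196 254 3 [16.6  0.1 38.4] [102 144 179]
197 254 3 [15.6  0.1 39.4] [100 140 172]
198 254 3 [15.2  0.1 38.5] [101 142 174]
199 254 3 [14.7  0.1 38.2] [100 14
[... 5750 characters left out ...]
44]
367 255 9 [ 10.7   0.  -90.5] [47 44 44]
368 255 9 [ 10.8   0.  -90.9] [46 43 44]
369 255 9 [ 10.6   0.  -91.2] [46 44 43]
370 255 9 [ 10.9   0.  -91.8] [46 43 44]
371 255 9 [ 10.8   0.  -92.1] [44 42 42]
372 255 9 [ 11.4   0.  -92.9] [45 42 44]
373 255 9 [ 10.6   0.  -92.6] [44 42 45]
374 255 9 [ 10.7   0.  -93.1] [44 42 44]
375 255 9 [ 11.1   0.  -93.7] [44 43 44]
376 255 9 [ 11.    0.  -93.9] [45 43 43]
377 255 9 [ 10.5   0.  -93.9] [43 42 42]
378 255 9 [ 11.1  -0.  -94.7] [45 42 42]
379 255 9 [ 11.2  -0.  -95.1] [45 43 44]
380 254 8 [ 10.7  -0.1 -95.1] [42 39 39]
381 255 9 [ 10.5  -0.  -95.3] [44 42 42]
382 255 9 [ 11.1  -0.  -96.1] [44 42 42]
383 255 9 [ 10.4  -0.  -95.9] [44 40 41]
```

By the camera, the blade face (4.55, nominal 6) and the slot end (5.7, nominal 7) share the same -1.4 mm bias, so key and slot are aligned. About 34 mm remains to home. I start the insertion.

Call:
{"op": "move_arm", "data": {
  "rows": [
    {"x":0,"y":0,"z":0.03,"yaw":0},
    {"x":0,"y":0,"z":0.045,"yaw":0},
    {"x":0,"y":0,"z":0.055,"yaw":0},
    {"x":0,"y":0,"z":0.062,"yaw":0},
    {"x":0,"y":0,"z":0.062,"yaw":0}
  ],
  "force": 110
}}

```text
time_s: 13.08
tcp_pos: [0.4697, 0.2415, 0.1146]
tcp_rot: [[0.994, 0.108, -0.0], [0.108, -0.994, -0.0], [-0.0, 0.0, -1.0]]
wrist_force: [0.3, -0.2, -0.4]
width: 0.082
finger_force: 110.4
```

Call:
{"op": "move_arm", "data": {
  "rows": [
    {"x":0,"y":0,"z":0.01,"yaw":0},
    {"x":0,"y":0,"z":0.02,"yaw":0},
    {"x":0,"y":0,"z":0.03,"yaw":0},
    {"x":0,"y":0,"z":0.04,"yaw":0},
    {"x":0,"y":0,"z":0.04,"yaw":0}
  ]
}}

```text
time_s: 13.7
tcp_pos: [0.4695, 0.2416, 0.1067]
tcp_rot: [[0.994, 0.108, -0.0], [0.108, -0.994, 0.0], [-0.0, -0.0, -1.0]]
wrist_force: [-2.6, 0.3, 1.2]
width: 0.087
finger_force: 111.0
```

Call:
{"op": "move_arm", "data": {
  "rows": [
    {"x":0,"y":0,"z":0.01,"yaw":0},
    {"x":0,"y":0,"z":0.02,"yaw":0},
    {"x":0,"y":0,"z":0.03,"yaw":0},
    {"x":0,"y":0,"z":0.04,"yaw":0},
    {"x":0,"y":0,"z":0.04,"yaw":0}
  ]
}}

```text
time_s: 14.32
tcp_pos: [0.47, 0.2418, 0.0993]
tcp_rot: [[0.994, 0.108, 0.001], [0.108, -0.994, 0.001], [0.001, -0.001, -1.0]]
wrist_force: [-1.3, -0.6, 3.5]
width: 0.081
finger_force: 111.3
```

Call:
{"op": "move_arm", "data": {
  "rows": [
    {"x":0,"y":0,"z":0.01,"yaw":0},
    {"x":0,"y":0,"z":0.02,"yaw":0},
    {"x":0,"y":0,"z":0.028,"yaw":0},
    {"x":0,"y":0,"z":0.028,"yaw":0}
  ]
}}

```text
time_s: 14.82
tcp_pos: [0.4701, 0.242, 0.0935]
tcp_rot: [[0.994, 0.108, 0.001], [0.108, -0.994, 0.001], [0.001, -0.001, -1.0]]
wrist_force: [-0.0, 2.6, 3.6]
width: 0.085
finger_force: 111.5
```

Call:
{"op": "move_arm", "data": {
  "rows": [
    {"x":0,"y":0,"z":0.005,"yaw":0},
    {"x":0,"y":0,"z":0.01,"yaw":0},
    {"x":0,"y":0,"z":0.01,"yaw":0}
  ]
}}

```text
time_s: 15.2
tcp_pos: [0.4703, 0.242, 0.093]
tcp_rot: [[0.994, 0.108, 0.002], [0.108, -0.994, 0.001], [0.002, -0.001, -1.0]]
wrist_force: [-4.6, 0.5, 10.0]
width: 0.084
finger_force: 112.6
```

Call:
{"op": "move_arm", "data": {
  "rows": [
    {"x":0,"y":0,"z":0.005,"yaw":0},
    {"x":0,"y":0,"z":0.01,"yaw":0},
    {"x":0,"y":0,"z":0.01,"yaw":0}
  ]
}}

```text
time_s: 15.58
tcp_pos: [0.4704, 0.242, 0.0928]
tcp_rot: [[0.994, 0.108, 0.003], [0.108, -0.994, 0.001], [0.003, -0.001, -1.0]]
wrist_force: [-9.4, -0.7, 19.7]
width: 0.081
finger_force: 113.9
```

Run:
```python
from lk import *
s=robot.observe();w=robot.read_camera('wrist');P=wworld(w);L=1e3*(P-s['tcp_pos'])@np.array(s['tcp_rot'])
hsv=cv2.cvtColor(w['frame'],cv2.COLOR_BGR2HSV)
red=(hsv[...,1]>120)&((hsv[...,0]<10)|(hsv[...,0]>170))&(abs(L[...,0])<9)&(abs(L[...,1])<4)&(L[...,2]>-40)&(L[...,2]<-20)
face=(L[...,0]>14)&(L[...,0]<17)&(abs(L[...,1])<4)&(L[...,2]>-15)
print(s['tcp_pos'],s['wrist_force'],'head',np.median(L[red],0),'face',np.median(L[face],0),np.median(L[face],0)[2]-np.median(L[red],0)[2])
m=(abs(L[...,1])<1)&(L[...,0]>3)&(L[...,0]<22)&(L[...,2]>-20)
for v in np.unique(np.nonzero(m)[0]):
    u=np.nonzero(m[v])[0]; print(v,np.median(L[v,u],0).round(1)[[0,2]],np.median(w['frame'][v,u],0).astype(int),end='; ')
```

```text
[0.47037194 0.24196266 0.09282968] [-9.42793909 -0.65148858 19.72058051] head [  0.43969792  -0.09921807 -29.11986623] face [15.7403916  -0.28934188  4.67243779] 33.7923040131539
201 [21.9 13.3] [132  91  70]; 202 [21.8 11.7] [125 105  96]; 203 [21.9 10. ] [126 120 117]; 204 [21.7  8.8] [135 131 129]; 205 [21.4  8. ] [154 150 147]; 206 [20.9  7.8] [165 161 159]; 207 [20.2  8.1] [163 159 155]; 208 [19.8  7.6] [162 157 154]; 209 [19.1  8. ] [160 155 154]; 210 [19.   6.9] [159 154 151]; 211 [17.9  8.2] [160 156 153]; 212 [17.4  7.9] [158 155 151]; 213 [17.2  7. ] [155 152 150]; 214 [16.4  7.4] [127 134 140]; 215 [16.3  6.2] [ 88 114 134]; 216 [16.4  4.5] [ 88 123 152]; 217 [16.1  4. ] [ 95 140 174]; 218 [15.6  3.8] [ 95 139 170]; 219 [15.   3.7] [ 93 137 169]; 220 [14.1  4.6] [ 94 139 172]; 221 [13.8  3.8] [ 94 140 171]; 222 [13.1  4.1] [ 96 139 172]; 223 [12.6  4. ] [ 95 139 171]; 224 [11.9  4.1] [ 94 137 171]; 225 [11.3  4.2] [ 94 138 169]; 226 [10.9  3.8] [ 98 136 165]; 227 [10.   4.3] [111 130 148]; 228 [9.9 3.3] [118 117 126]; 229 [10.3  1.2] [ 99  95 121]; 230 [12.  -3.8] [ 69  65 120]; 231 [12.1 -5.4] [ 60  56 120]; 232 [12.2 -6.8] [ 61  56 120]; 233 [12.2 -7.9] [ 59  54 118]; 234 [12.5 -9.6] [ 59  56 120]; 235 [ 12.3 -10.4] [ 61  57 121]; 236 [ 12.2 -11.3] [ 59  57 121]; 237 [ 12.4 -12.9] [ 59  57 121]; 238 [ 12.7 -14.7] [ 59  57 120]; 239 [ 12.6 -15.4] [ 62  60 123]; 240 [ 12.7 -16.7] [ 60  56 122]; 241 [ 12.4 -17.3] [ 60  57 121]; 242 [ 12.6 -18.8] [ 60  56 121]; 243 [ 12.4 -19.4] [ 59  57 121];
```

The key is home: head top to face measures about 33.8 mm against 34 nominal, and it pushes at 20 N with no further travel. Now the clockwise turn.

Call:
{"op": "move_arm", "data": {
  "rows": [
    {"x":0,"y":0,"z":0,"yaw":0.04},
    {"x":0,"y":0,"z":0,"yaw":0.08},
    {"x":0,"y":0,"z":0,"yaw":0.12},
    {"x":0,"y":0,"z":0,"yaw":0.16},
    {"x":0,"y":0,"z":0,"yaw":0.2},
    {"x":0,"y":0,"z":0,"yaw":0.24},
    {"x":0,"y":0,"z":0,"yaw":0.28},
    {"x":0,"y":0,"z":0,"yaw":0.32},
    {"x":0,"y":0,"z":0,"yaw":0.36},
    {"x":0,"y":0,"z":0,"yaw":0.4},
    {"x":0,"y":0,"z":0,"yaw":0.44},
    {"x":0,"y":0,"z":0,"yaw":0.48},
    {"x":0,"y":0,"z":0,"yaw":0.5},
    {"x":0,"y":0,"z":0,"yaw":0.5}
  ]
}}

```text
time_s: 17.38
tcp_pos: [0.4694, 0.2396, 0.0928]
tcp_rot: [[0.107, -0.994, -0.0], [-0.994, -0.107, -0.004], [0.004, 0.001, -1.0]]
wrist_force: [-14.7, -8.3, 25.5]
width: 0.085
finger_force: 114.6
```

Run:
```python
from lk import *
s=robot.observe();print(s['tcp_pos'],s['wrist_force'],s['moment'],s['joints'],s['finger_force'],s['width'])
R=np.array(s['tcp_rot']);print('heading',np.degrees(np.arctan2(R[1,1],R[0,1])))
w=robot.read_camera('wrist');P=wworld(w);L=1e3*(P-s['tcp_pos'])@R
hsv=cv2.cvtColor(w['frame'],cv2.COLOR_BGR2HSV)
red=(hsv[...,1]>120)&((hsv[...,0]<10)|(hsv[...,0]>170))&(abs(L[...,0])<20)&(abs(L[...,1])<8)&(L[...,2]>-40)&(L[...,2]<-24)
print(cv2.minAreaRect(L[red][:,:2].astype(np.float32)),np.median(L[red],0))
face=(L[...,0]>12)&(L[...,0]<15)&(abs(L[...,1])<4)&(L[...,2]>-15);print(np.median(L[face],0))
A=cv2.resize(tool_plane(w,s,4,half=30,step=.15),(400,400))
cv2.imwrite('pics/j.png',np.hstack([A,cv2.resize(w['frame'][100:350,130:380],(400,400))]))
```

```text
[0.46940115 0.23955034 0.09283705] [-14.68768853  -8.3382345   25.46923995] [-2.88481596  5.46836463  0.17248032] [ 0.85568775 -0.1264863  -0.32999931  0.00245934 -1.370223   -0.7487877 ] 114.55652475357056 0.08492771609292836
heading -173.8468567727655
((-0.27974796295166016, 0.3561375141143799), (26.968704223632812, 7.03954553604126), 0.46621087193489075) [  1.76817567   0.09520216 -28.83391839]
[12.58834505  0.09880731  3.63873718]
```

View pics/j.png

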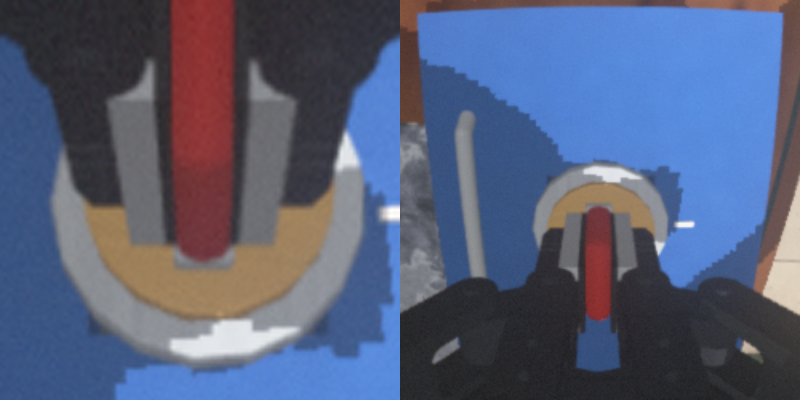

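The key is turned a quarter: the white mark is now at the right of the tool view (390,213) and the shoulder rests on the lock at (205,262). I add a few degrees to take up the play to the stop.

Call:
{"op": "move_arm", "data": {
  "rows": [
    {"x":0,"y":0,"z":0,"yaw":0.015},
    {"x":0,"y":0,"z":0,"yaw":0.03},
    {"x":0,"y":0,"z":0,"yaw":0.03},
    {"x":0,"y":0,"z":0,"yaw":0.03}
  ]
}}

```text
time_s: 17.92
tcp_pos: [0.469, 0.2396, 0.0928]
tcp_rot: [[0.014, -1.0, -0.001], [-1.0, -0.014, -0.004], [0.004, 0.001, -1.0]]
wrist_force: [-16.2, -7.7, 26.2]
width: 0.085
finger_force: 114.8
```

Run:
```python
from lk import *
s=robot.observe();R=np.array(s['tcp_rot']);print(s['tcp_pos'],s['wrist_force'],s['moment'],np.degrees(np.arctan2(R[1,1],R[0,1])),s['finger_force'])
w=robot.read_camera('wrist');P=wworld(w);L=1e3*(P-s['tcp_pos'])@R
hsv=cv2.cvtColor(w['frame'],cv2.COLOR_BGR2HSV)
red=(hsv[...,1]>120)&((hsv[...,0]<10)|(hsv[...,0]>170))&(abs(L[...,0])<20)&(abs(L[...,1])<8)&(L[...,2]>-40)&(L[...,2]<-24)
print(cv2.minAreaRect(L[red][:,:2].astype(np.float32)),np.median(L[red],0))
for l in('flap_left','flap_right','egg_timer','espresso_cup_a','spice_a'):
    t=robot.read_camera('top') if l=='flap_left' else t
    d=robot.look_for('top',l)[:1]; print(l,[np.round((np.array(t['T'])@np.r_[x['xyz'],1])[:3],3) for x in d])
```

```text
[0.46902411 0.23962112 0.09279607] [-16.23043351  -7.68555309  26.22565623] [-2.85790397  6.11554255  0.15447741] -179.18973646152216 114.81655240058899
((-0.5544910430908203, 0.3740732669830322), (27.363794326782227, 7.059112071990967), 0.5314925909042358) [  1.87433521   0.31987614 -28.85870748]
flap_left [array([ 0.45 , -0.19 ,  0.103])]
flap_right [array([ 0.44 , -0.323,  0.098])]
egg_timer [array([ 0.445, -0.057,  0.047])]
espresso_cup_a [array([0.48 , 0.06 , 0.025])]
spice_a []
```

```bash
python3 -c "
from station import robot
print(robot.job_done())"
```

```text
the job is handed in; nothing more can be done
None
```

I handed the job in at about 18 s, and the result of the judging was not shown. Both flaps lean outward at about 2.3 rad, and the key is pushed fully home, turned about 95° clockwise to the stop and still gripped. The timer and cup still stand where they were; the spice jar was not detected in the last picture, but the arm never went near it.

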